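# Clamp a drill core in the ratchet core clamp and keep it held

## Task

Get the drill core held so that I can pencil the reference line along it: first lift the locking pin out of the wooden block and drop it all the way home through the hole in the clamp's red tail stop, and let go of it. Then pump the clamp's orange trigger against its grip until the core is pressed against the tail stop and the jaw's sprung face is pushed in about half-way - never to the bottom of its spring, the core is weak and would crush - and finish still squeezing the trigger, without letting go. Work the bar by its trigger only, and leave the things lying around where they are.

Things in the scene. Friction and masses are not known exactly. Their poses are not given: they have to be found in the camera images.
- clamp: Core clamp, fixed: aluminium base plate 80 x 310 x 14 mm along its own y (from y -140 to +170), black ratchet head at the -y end (35 wide, y -130 to -50, 96 high), V cradle in the middle, red tail stop at the +y end. Origin on the bench, z up. Bar, jaw and core share an axis along y at x 0, z 42 mm. The bar's tail sticks out behind the head, below z 52.
- grip_back (a point): Middle of the flat back (-y) face of the black pistol grip, which stands upright on the clamp's head (24 wide, 20 thick, top at z 176 mm). The point is at x 0, y -122 of the clamp, 149 mm over the bench, a good height to squeeze at: one finger behind the grip, the other ahead of the trigger. Axes as the clamp's.
- trigger_front (a point): Middle of the front (+y) face of the orange trigger lever (18 wide, 10 thick, top at z 178 mm), 62 mm above its hinge. At rest it is 50 mm ahead of grip_back along the clamp's y, at about its height; fully squeezed 31 mm. It turns with the trigger.
- trigger (a joint): Trigger angle: 0 at rest, 0.30 rad fully squeezed to the grip (a stop). Sprung back; takes 3 to 12 N at trigger_front. Each full squeeze moves the bar on by one 5 mm tooth (the first by 3 to 8 mm, picking up a tooth); let it back to under 0.05 rad to take the next. On release the loaded bar settles back about 1 mm on its holding pawl.
- bar (a joint): Travel of the toothed bar with the jaw towards the tail stop, m, 0 to 0.055; starts at 0.004 to 0.018. The jaw meets the core and pushes it along the cradle, the core comes against the tail stop at about 0.028 to 0.032.
- nose (a joint): How far the sprung jaw face is pushed into the bar's nose, m: 0 free, 0.014 bottomed. Its spring gives 1.5 N per mm. Pushing the loose core along takes about 1 mm of it; the right squeeze is about half-way (0.0035 to 0.0115; each further tooth adds about 5 mm); past 0.0125 the core is crushed.
- jaw_face (a point): Centre of the jaw's black rubber face (25 mm disc on an orange plate), on the clamp's axis; it faces the clamp's +y. Free, it stands 22 mm ahead of the steel collar at the bar's end with a coil spring between.
- core: Weak banded brown sandstone drill core, 36 mm diameter, 80 mm long, about 0.2 kg, lying loose along the clamp's y in the V cradle. Origin at its centre (z 42 mm), own y along its axis.
- tail_stop (a joint): Slide of the tail stop away from the jaw, m: 0 as it starts (its hole then stands over a hole of the base plate), 0.035 at the far end. It slides away under about 3 N unless pinned; pinned it gives 2.5 to 4.5 mm.
- pin_hole (a point): Mouth (centre) of the vertical 13 mm hole in the shoe of the red tail stop, at x 0, y 125 mm of the clamp (shoe 50 x 52 mm, 16 thick, top 30 mm over the bench; the base plate below has a 12 mm hole in line). Chamfered. The tail stop's upright, on the core's side, is 25 mm from the hole's axis and 68 mm high over the bench. Axes as the clamp's.
- pin: Steel locking pin with a black knob, 71 mm long, 60 g, upright. Origin at its tip, z up along it. Shank 10 mm diameter from 0 to 26 mm with a tapered nose (5 mm at the tip, full at 6 mm), collar 20 mm diameter at 26 to 30 mm that comes to rest on the shoe, stem 12 mm, round knob 22 mm diameter from 48 to 71 mm.
- pin_knob (a point): Point on the pin's axis at mid-height of the knob, 59 mm above its tip: grip it here.
- pin_tip (a point): Tip of the pin (its origin).
- pin_block: Wooden block 46 x 74 x 34 mm, fixed to the bench, that stores the pin upright in a loose hole 28 mm deep, the pin's collar on the block's top; beside it is an empty smaller hole. Origin under its centre; the pin's hole is 16 mm from the centre towards the block's own +y.
- notebook: Red notebook 210 x 151 x 12 mm lying on the bench: leave it.
- pencil: Green pencil, 136 mm long, lying on the bench: leave it.
- vial_4: White vial with a black cap, 33 mm diameter, 70 mm high: leave it.
There are look-alikes about, which are no part of the job. There is more than one size of the core; the job needs the larger.

How it is judged:
On the way, in this order (a step that is already met when the one before it is completed fails the run):
1. the pin is fully home in the tail stop's hole and let go (horizontal distance between pin_tip and pin_hole below 0.005 m and z of pin_tip in the frame of pin_hole below -0.023 m and angle between pin's own z axis and vertical below 0.2 rad and contact force between the fingers and pin below 0.2 N and value of joint tail_stop below 0.004 m), for 0.2 s.
2. the trigger is squeezed through a stroke (value of joint trigger above 0.12 rad).
3. the trigger is let back for the next tooth (value of joint trigger below 0.08 rad).
At the end, for the whole second after the job is handed in: Pin home (collar within 3 mm of the shoe) and released; tail stop slid under 7 mm; core in the cradle, pressed between jaw and tail stop, the jaw face 3.5 to 11.5 mm in on its spring; the fingers still squeeze the trigger (over 0.1 rad) (horizontal distance between pin_tip and pin_hole below 0.005 m and z of pin_tip in the frame of pin_hole below -0.023 m and angle between pin's own z axis and vertical below 0.2 rad and contact force between the fingers and pin below 0.2 N and value of joint tail_stop below 0.007 m and value of joint nose between 0.0035 and 0.0115 m and contact force between nose and core between 4 and 19 N and contact force between tail_stop and core above 2.5 N and value of joint trigger above 0.1 rad and contact force between the fingers and trigger above 1 N and angle between the y axis of core and the y axis of clamp, either way round below 0.1 rad and horizontal distance between core and pin_hole below 0.09 m and height (world z) of core below 0.048 m and linear speed of core below 0.01 m/s); the arm keeps its last pose, push and grip.
It fails at once if the core is crushed: the sprung jaw goes in past 12.5 mm or presses with more than 25 N (value of joint nose above 0.0125 m or contact force between nose and core above 25 N).
It fails at once if the bar or its jaw is pushed by the robot instead of by the trigger (contact force between any of the arm, the fingers and bar above 2 N).
It fails at once if a bystander is moved by more than 20 mm (distance of any of notebook, pencil, vial_4 from where it was at the start of the episode above 0.02 m).
It also fails if it takes over 51 s, if anything falls off the work surface, if the arm or the gripper's body presses on something with over 40 N, if the wrist force passes 120 N, or if a joint passes its speed limit or range.

## Robot

A 6-joint arm with a two-finger parallel gripper is mounted at the origin on a cart in front of the work surface, level with it; the furniture and walls round the work are solid. World frame = base frame: x ahead of the robot, y to its left, z up, the work surface at z = 0. Lengths are in m, angles in rad, forces in N, time in s.
With the tool pointing down it reaches from about 0.325 to 0.775 m from the base axis. Payload 5.5 kg.
Tool frame: the origin (TCP) lies at the very end of the fingers, on their centre line; the grasp point (between the pads) lies 19 mm behind it (manip.tcp_to_grasp is the distance from the TCP to the grasp point, in m); z points along the fingers, y is the line along which they close (so a half turn about z gives the same grasp; the last joint's range is limited). The gripper opens to 88 mm and grips with 3 to 60 N. Pads are 20 mm wide; open, the fingers measure 115 mm over their backs; the gripper's body (75 mm by 178 mm) begins 61 mm behind the grasp point.
Start: joints at [1.046, 0.091, 1.231, -0, 1.82, -0.057], TCP at [0.271, 0.536, 0.223] pointing down, gripper open.
Joint ranges: [-2.87, 2.87], [-0.86, 2.18], [0.17, 2.46], [-1.51, 4.65], [0.06, 2.69], [-2.65, 2.65]. Speed limits (rad/s): [2.57, 2.57, 3.01, 3.14, 3.14, 3.14].

## Interface

Orientations are given as a unit quaternion [x, y, z, w].
In Python, from rig import manip gives the robot as it stands. The module is installed in compiled form; this text tells all that it offers.
- The arm moves only by the tool step_arm, never from a script. Its argument "series" is a list of rows, each a list of 5 numbers: the shift along the tool's x, y, z in units of 0.5 m (1.0 is 0.5 m), then the turn about the tool's z in units of 120 degrees (1.0 is 120 degrees), then the closure in counts, from 0 (fully open) to 255 (shut). In form: [[x, y, z, yaw, grip], ...]. A call has 1 to 12 rows; each row is the pose to reach, as a shift and turn from the pose commanded when the call began, along the tool's axes at that moment; what a row does not reach only later rows make up. A row lasts 1/10 s, in which the tool goes at most 50 mm and 8.59 degrees, less where a joint would pass 70% of its speed; a pose out of reach is approached as far as the arm can. A call with a number of a shift or a turn outside -1 to 1 is refused whole. A call with a gripper value outside its range is refused whole. The fingers move at their own pace and stop on an object; "grip_force" is the grip in N (left out, the last holds). Time passes only in rows, so rows that repeat a pose let the fingers close. It gives the time, the measured TCP pose, the force, the opening and the grip force at its end, in the units of the state.
- manip.get_state(): the state, without advancing time (a new reading comes with each control period).
- manip.snapshot(name): name is "scene" or "side" or "wrist"; returns (picture, depth): 384x512x3 uint8, red, green, blue; 384x512 float32, m along the optical axis (not along the pixel's ray), 0 where there is no reading.
- manip.camera_params(name): a dict with "vfov" (degrees; the focal length in pixels is half the picture's height over the tangent of half this angle, whatever the lens; pixels are square), "cx", "cy" (the principal point, pixels), "extrinsics" (4x4, takes a point from world to camera coordinates); the wrist camera has in their place "tool_from_camera" (4x4, takes a point from camera to tool coordinates, whose origin is the TCP and whose axes are the flange's). Camera axes: x right, y down, z forward; pixel columns grow to the right and rows downward; lengths in m; the calibration is good to about 2 mm. A picture is of the moment at which its call begins: read the wrist's pose just before it. camera_params takes no time and is no camera call.
- manip.hand_in(): hands the job in; it is judged then, once.
The state is a dict: "clock": time; "qpos": joint angles; "qvel": joint speeds; "joint_torque": joint torques, N m; "position": TCP position; "tcp_rot": TCP orientation; "ft_force": force on the tool from outside, world axes, zero at the start; "ft_torque": the same for the moment, N m; "finger_gap": finger opening in m; "grasp_force": force on a finger pad.
Only numpy, scipy, OpenCV 4.12 (cv2) and the standard library are available. Lean on these libraries where they do the work, as an engineer would, in place of code of your own. Each camera call takes 0.05 s, during which the arm holds its last target. There are 200 camera calls.

## Working session

There is one attempt and no reset: what is moved stays moved. The work goes in short steps, Python scripts to look and compute and a tool call to move; the robot and the scene stay as the last step left them, time stands still between calls to the robot, and variables do not carry over. Pictures are saved under pics/ and viewed, at most 10 in all, crops included, and the job is handed in when it is done.

Besides the shell and the picture viewer there is one more tool, called after "Emit:" in YAML: its name, and indented under it one key for each argument. step_arm: Moves the arm, as the interface text tells. Its arguments: {"type":"object","properties":{"series":{"type":"array"},"grip_force":{"type":"number"}},"required":["series"]}

```bash
mkdir -p pics; cat > h.py <<'E'
import numpy as np,cv2
from scipy.spatial.transform import Rotation as R
from rig import manip
def cam(n,s=None):
    p=manip.camera_params(n); f=192/np.tan(np.radians(p['vfov']/2))
    if n=='wrist':
        s=s or manip.get_state(); T=np.eye(4); T[:3,:3]=R.from_quat(s['tcp_rot']).as_matrix(); T[:3,3]=s['position']
        T=T@np.array(p['tool_from_camera'])
    else: T=np.linalg.inv(np.array(p['extrinsics']))
    return f,p['cx'],p['cy'],T
def snap(n,tag):
    s=manip.get_state(); im,d=manip.snapshot(n); c=cam(n,s)
    cv2.imwrite(f'pics/{tag}.png',im[:,:,::-1]); np.savez(f'{tag}.npz',im=im,d=d,f=c[0],cx=c[1],cy=c[2],T=c[3]); return im,d
def ld(tag): return np.load(tag+'.npz')
def ray(z,u,v):
    d=np.array([(u-z['cx'])/z['f'],(v-z['cy'])/z['f'],1.]); return z['T'][:3,3],z['T'][:3,:3]@d
def pt(z,u,v):
    o,d=ray(z,u,v); return o+d*float(z['d'][int(v),int(u)])
def atz(z,u,v,h):
    o,d=ray(z,u,v); return o+d*(h-o[2])/d[2]
def proj(z,P):
    p=np.linalg.inv(z['T'])@np.append(P,1); return p[0]/p[2]*z['f']+z['cx'],p[1]/p[2]*z['f']+z['cy']
def tri(*obs):
    A=np.zeros((3,3));b=np.zeros(3)
    for z,u,v in obs:
        o,d=ray(z,u,v); d=d/np.linalg.norm(d); M=np.eye(3)-np.outer(d,d); A+=M;b+=M@o
    return np.linalg.solve(A,b)
E
python3 - <<'E'
from h import *
a,_=snap('scene','s0');b,_=snap('side','d0');c,_=snap('wrist','w0')
s=manip.get_state();print(s)
cv2.imwrite('pics/c0.png',np.vstack([np.hstack([cv2.resize(x,(400,300)) for x in (b,c)])])[:,:,::-1])
cv2.imwrite('pics/s0b.png',cv2.resize(a,(800,600))[:,:,::-1])
for n in('scene','side','wrist'):
    z=cam(n);print(n,z[0],z[3].round(3).tolist())
E
```

```text
{'clock': 0.15, 'qpos': array([ 1.04630031e+00,  9.17140402e-02,  1.23159577e+00,  4.09065431e-06,
        1.81977908e+00, -5.66991292e-02]), 'qvel': array([ 0.00038147, -0.00179354, -0.00320251, -0.00022746, -0.00137198,
       -0.00133087]), 'joint_torque': array([ 1.49887550e-03, -4.47041667e+01, -4.06908989e+01,  6.99076080e-02,
        2.74191977e-02, -1.31767679e-04]), 'position': array([0.2704457 , 0.53535386, 0.22175739]), 'tcp_rot': array([ 2.31771011e-01,  9.72770085e-01, -7.16186734e-04, -2.16254843e-04]), 'ft_force': array([-0.26351351,  0.38593644, -0.71068116]), 'ft_torque': array([ 0.01453508, -0.00183242,  0.03470977]), 'grasp_force': 0.0, 'finger_gap': 0.08758144952281162}
scene 466.93048508125605 [[0.545, -0.365, 0.755, -0.656], [-0.839, -0.24, 0.489, -0.794], [0.003, -0.9, -0.436, 0.782], [0.0, 0.0, 0.0, 1.0]]
side 488.2333357024763 [[-0.852, -0.237, 0.467, -0.234], [-0.524, 0.387, -0.759, 1.237], [-0.001, -0.891, -0.454, 0.872], [0.0, 0.0, 0.0, 1.0]]
wrist 316.45728927302815 [[0.452, 0.858, 0.246, 0.202], [0.892, -0.434, -0.126, 0.57], [-0.001, 0.276, -0.961, 0.382], [0.0, 0.0, 0.0, 1.0]]
```

View pics/s0b.png

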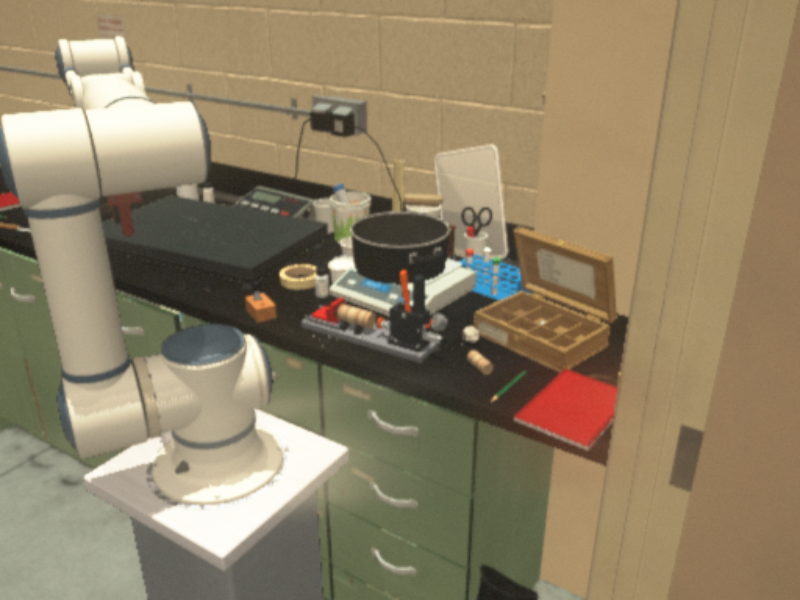

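View pics/c0.png

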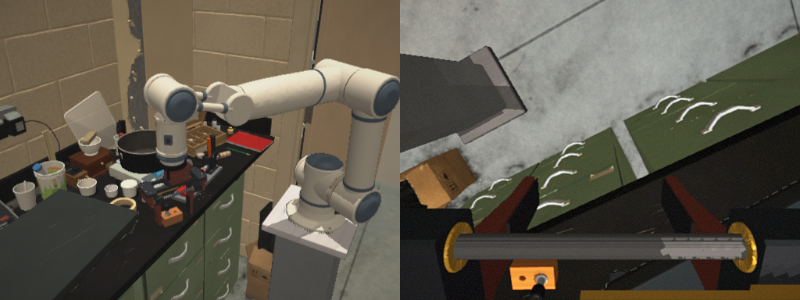

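The wide scene view shows the block with the pin at 800-px (260,305). The clamp runs from its red tail (325,312) to its head (410,325), with the trigger at (405,285) and the grip at (419,290). The larger core is in the cradle at (355,316), and a small loose core lies at (480,362). In the wrist view the block is at about (166,352). Next I'll look at a close crop.

```bash
python3 - <<'E'
from h import *
z=ld('s0');im=z['im'][160:240,150:300]
a=cv2.resize(im,(800,427),interpolation=cv2.INTER_CUBIC)
w=ld('w0')['im'][324:384,130:280]
b=cv2.resize(w,(400,160),interpolation=cv2.INTER_CUBIC)
o=np.zeros((590,800,3),np.uint8);o[:427]=a;o[428:588,:400]=b
cv2.imwrite('pics/c1.png',o[:,:,::-1])
for u,v in[(166,195),(163,193),(165,201)]: print(pt(z,u,v).round(3))
E
```

```text
[0.431 0.305 0.028]
[0.435 0.323 0.03 ]
[0.407 0.288 0.019]
```

View pics/c1.png

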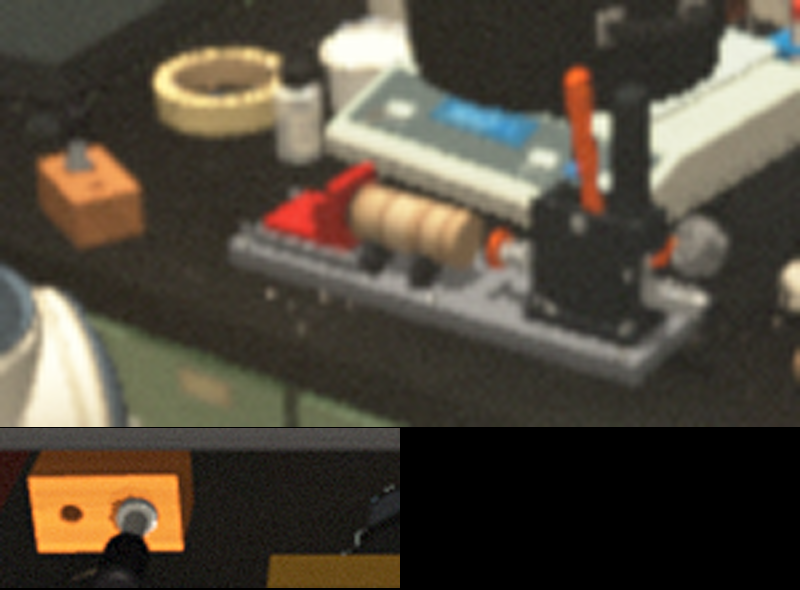

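```bash
python3 - <<'E'
from h import *
z=ld('s0');w=ld('w0')
print('collar tri',tri((z,164.4,190.2),(w,179.9,357.4)), 'knob', tri((z,164,184.5),(w,177,371)))
f=lambda x,y:(150+x/5.333,160+y/5.333)
for n,x,y,h in[('tailnear',235,243,.014),('headnear',637,362,.014),('headfar',708,298,.014),('shoe',300,215,.03),('gripTop',630,90,.176),('trigtop',578,75,.178),('corejaw',460,240,.042)]:
    u,v=f(x,y);print(n,pt(z,u,v).round(3),atz(z,u,v,h).round(3))
s=manip.get_state();print(R.from_quat(s['tcp_rot']).as_matrix().round(3))
print(manip.camera_params('wrist')['tool_from_camera'])
E
```

```text
collar tri [0.44973821 0.32966537 0.0332375 ] knob [0.45105306 0.33053793 0.05535627]
tailnear [0.453 0.193 0.008] [0.444 0.185 0.014]
headnear [ 0.467 -0.113  0.008] [ 0.458 -0.118  0.014]
headfar [ 0.581 -0.097 -0.005] [ 0.551 -0.114  0.014]
shoe [0.483 0.161 0.025] [0.475 0.155 0.03 ]
gripTop [ 0.501 -0.084  0.17 ] [ 0.49  -0.091  0.176]
trigtop [ 0.498 -0.049  0.172] [ 0.488 -0.056  0.178]
corejaw [0.486 0.032 0.042] [0.486 0.032 0.042]
[[-0.893  0.451 -0.001]
 [ 0.451  0.893 -0.001]
 [ 0.    -0.001 -1.   ]]
[[-8.23747830e-04 -9.61133087e-01 -2.76084246e-01  7.64398630e-02]
 [ 9.99999606e-01 -8.82977610e-04  9.02314812e-05  3.01006767e-04]
 [-3.30500669e-04 -2.76084062e-01  9.61133436e-01 -1.60564295e-01]
 [ 0.00000000e+00  0.00000000e+00  0.00000000e+00  1.00000000e+00]]
```

Emit:
step_arm:
  series:
    - [-0.13,-0.04,-0.03,0.13,0]
    - [-0.26,-0.08,-0.06,0.26,0]
    - [-0.38,-0.12,-0.09,0.35,0]
    - [-0.46,-0.14,-0.11,0.42,0]
    - [-0.51,-0.155,-0.12,0.48,0]
    - [-0.53,-0.16,-0.12,0.52,0]
    - [-0.53,-0.16,-0.12,0.525,0]
    - [-0.53,-0.16,-0.12,0.525,0]
    - [-0.53,-0.16,-0.12,0.525,0]
    - [-0.53,-0.16,-0.12,0.525,0]

```text
clock: 1.15
position: [0.4709, 0.3447, 0.2823]
tcp_rot: [0.705, 0.709, -0.0, -0.0]
ft_force: [-0.8, 0.2, -0.1]
finger_gap: 0.0877
grasp_force: 0.0
```

```bash
python3 - <<'E'
from h import *
s=manip.get_state();print(s['clock'],s['position'],R.from_quat(s['tcp_rot']).as_matrix().round(3).tolist())
a,d=snap('wrist','w1')
cv2.imwrite('pics/w1b.png',cv2.resize(a,(800,600),interpolation=cv2.INTER_CUBIC)[:,:,::-1])
E
```

```text
1.15 [0.4709177  0.34468024 0.28229487] [[-0.005, 1.0, -0.001], [1.0, 0.005, -0.0], [-0.0, -0.001, -1.0]]
```

View pics/w1b.png

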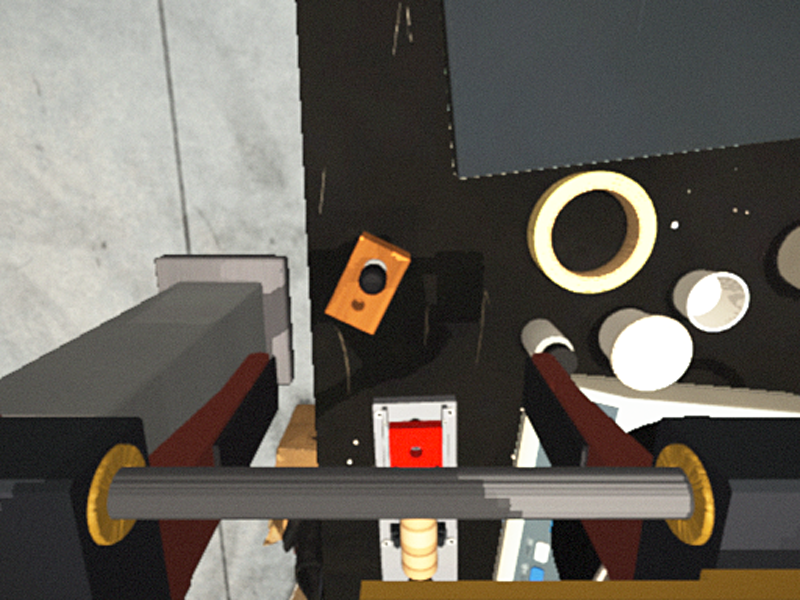

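Wrist view, in 800-px coordinates: knob at (373,278), the block's empty small hole at (358,304), hole in the red shoe at (416,451), and the plate's tail-end corners at (375,401) and (457,398). The white vial, at (555,345), is a bystander.

```bash
python3 - <<'E'
from h import *
w=ld('w1');s=ld('s0');im=w['im'].astype(int)
g=im.sum(2)
# knob blob
ys,xs=np.mgrid[0:384,0:512]
m=((xs-239)**2+(ys-178)**2<14**2)&(g<110)
n,l,st,c=cv2.connectedComponentsWithStats(m.astype(np.uint8));k=1+np.argmax(st[1:,4]);print('knob blob',c[k],st[k])
u,v=c[k];print('z67',atz(w,u,v,.067),'top depth',pt(w,round(u),round(v)))
print('tri',tri((w,u,v),(s,164,184)),tri((w,u,v),(ld('w0'),177,371)))
# hole
y0,x0=278,256
print(g[280:298,258:276])
d=w['d']
for q in[(258,276),(274,276),(258,284),(274,284)]:print(q,pt(w,*q).round(4))
for q in[(240,256.6),(292.5,254.7),(243,370),(292,370),(250,270),(282,269)]:print(q,atz(w,*q,.014).round(4))
E
```

```text
knob blob [238.69565217 177.23913043] [230 170  17  18 138]
z67 [0.44928833 0.33440527 0.067     ] top depth [0.45024674 0.33719662 0.07786227]
tri [0.44997483 0.33113127 0.05762862] [0.44883496 0.33234237 0.05757412]
[[282 303 307 289 305 311 285 273 304 303 308 295 298 286 295 326 301 299]
 [300 298 302 294 295 291 288 294 280 307 297 280 283 305 279 286 304 302]
 [303 290 300 289 303 290 289 288 288 276 290 310 284 278 289 285 293 288]
 [298 285 319 278 291 311 285 294 282 294 289 304 318 313 281 296 300 294]
 [301 290 304 304 285 289 284 305 306 287 308 283 316 302 298 289 289 308]
 [286 303 288 292 293 318 338 319 351 339 336 318 283 288 290 291 295 313]
 [290 278 296 288 302 403 415 377 343 387 432 353 315 304 313 286 294 283]
 [295 290 319 279 311 365 408 398 362 395 368 261 305 286 292 317 296 309]
 [293 291 296 276 242 174 214 234 231 205 163 167 227 307 290 302 290 281]
 [291 282 299 271 204 157 143 148 166 165 164 152 263 305 302 288 300 295]
 [295 292 313 301 231 156 157 171 179 159 140 152 277 290 302 298 291 295]
 [301 289 304 295 296 196 154 166 177 159 170 230 294 285 298 300 296 299]
 [310 297 291 307 287 265 236 192 200 214 255 287 283 280 288 295 283 291]
 [312 292 296 284 285 286 294 290 282 284 290 299 310 298 302 281 289 289]
 [292 304 290 284 288 313 288 279 297 274 295 299 285 280 309 293 288 291]
 [285 298 286 289 304 304 295 304 295 303 286 285 288 316 284 304 286 306]
 [286 285 288 289 297 286 287 288 285 302 275 295 287 285 286 294 297 279]
 [296 297 283 297 290 309 282 295 287 297 283 309 291 290 279 294 309 275]]
(258, 276) [0.474  0.177  0.0289]
(274, 276) [0.4975 0.1774 0.0294]
(258, 284) [0.4741 0.1636 0.0287]
(274, 284) [0.4978 0.1634 0.0283]
(240, 256.6) [0.447  0.2007 0.014 ]
(292.5, 254.7) [0.5254 0.2042 0.014 ]
(243, 370) [ 0.4501 -0.009   0.014 ]
(292, 370) [ 0.5322 -0.0087  0.014 ]
(250, 270) [0.462  0.1784 0.014 ]
(282, 269) [0.5104 0.1803 0.014 ]
```

```bash
python3 - <<'E'
from h import *
w=ld('w1')
print('hole',atz(w,266,288.5,.03),atz(w,266,288.5,.028))
p=manip.camera_params('wrist');Tc=np.linalg.inv(np.array(p['tool_from_camera']))
for P in[(0,0,0),(0,0,-.019),(0,0,.04),(0,0,.06),(0,0,.1),(.03,0,.05)]:
    q=Tc@np.array([*P,1]);print(P,q[0]/q[2]*316.457+p['cx'],q[1]/q[2]*316.457+p['cy'])
E
```

```text
hole [0.48597126 0.15685807 0.03      ] [0.48604911 0.15557883 0.028     ]
(0, 0, 0) 257.1815868596498 246.50480931218047
(0, 0, -0.019) 257.34513015742897 263.1380316918846
(0, 0, 0.04) 256.92862308518306 220.77704931314156
(0, 0, 0.06) 256.8334482436789 211.0972622158434
(0, 0, 0.1) 256.683540737466 195.8508722928991
(0.03, 0, 0.05) 256.87728778583187 174.13783490261034
```

Emit:
step_arm:
  series:
    - [-0.02,-0.04,0.07,0,0]
    - [-0.02,-0.04,0.16,0,0]
    - [-0.02,-0.043,0.24,0,0]
    - [-0.02,-0.043,0.3,0,0]
    - [-0.02,-0.043,0.32,0,0]
    - [-0.02,-0.043,0.32,0,0]
    - [-0.02,-0.043,0.32,0,0]

```text
clock: 1.9
position: [0.4502, 0.3352, 0.1246]
tcp_rot: [0.706, 0.709, 0.001, 0.0]
ft_force: [0.5, -0.1, -0.4]
finger_gap: 0.0883
grasp_force: 0.0
```

```bash
python3 - <<'E'
from h import *
s=manip.get_state();print(s['position'])
a,d=snap('wrist','w2')
cv2.imwrite('pics/w2b.png',cv2.resize(a,(800,600),interpolation=cv2.INTER_CUBIC)[:,:,::-1])
E
```

```text
[0.45016182 0.33515834 0.124623  ]
```

View pics/w2b.png

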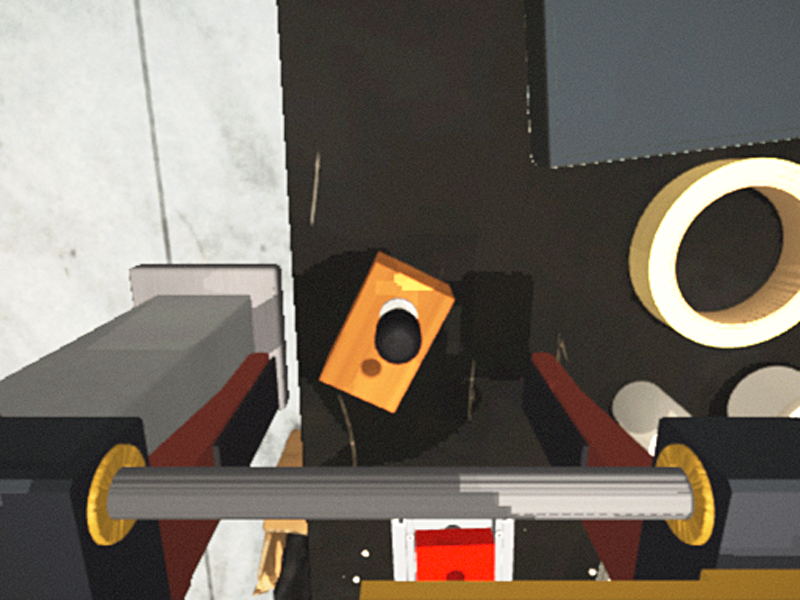

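The knob is at 800-px (398,335), almost on the tool axis, about 1.5 mm off in x and in y. I'll go down and grip it.

Emit:
step_arm:
  series:
    - [-0.003,-0.003,0.05,0,0]
    - [-0.003,-0.003,0.1,0,0]
    - [-0.003,-0.003,0.135,0,0]
    - [-0.003,-0.003,0.148,0,0]
    - [-0.003,-0.003,0.148,0,0]
    - [-0.003,-0.003,0.148,0,255]
    - [-0.003,-0.003,0.148,0,255]
    - [-0.003,-0.003,0.148,0,255]
    - [-0.003,-0.003,0.148,0,255]
    - [-0.003,-0.003,0.148,0,255]
    - [-0.003,-0.003,0.148,0,255]
    - [-0.003,-0.003,0.148,0,255]
  grip_force: 20

```text
clock: 3.15
position: [0.448, 0.333, 0.0486]
tcp_rot: [0.706, 0.708, -0.0, -0.0]
ft_force: [-0.2, 0.6, 0.2]
finger_gap: 0.0355
grasp_force: 0.0
```

```bash
python3 - <<'E'
from h import *
print('tri knob',tri((ld('w1'),238.7,177.2),(ld('w2'),254.7,214.4)))
s=manip.get_state();print(s['position'],s['finger_gap'],s['grasp_force'],s['ft_force'])
E
```

```text
tri knob [0.44912869 0.33529159 0.07147148]
[0.44802034 0.33304917 0.04859401] 0.03546703157089515 0.0 [-0.24698856  0.57102262  0.23009457]
```

Still closing, so I'll let it finish and then lift.

Emit:
step_arm:
  series:
    - [0,0,0,0,255]
    - [0,0,0,0,255]
    - [0,0,0,0,255]
    - [0,0,0,0,255]
    - [0,0,0,0,255]
    - [0,0,-0.03,0,255]
    - [0,0,-0.08,0,255]
    - [0,0,-0.13,0,255]
    - [0,0,-0.17,0,255]
    - [0,0,-0.18,0,255]
    - [0,0,-0.18,0,255]
    - [0,0,-0.18,0,255]

```text
clock: 4.35
position: [0.4477, 0.3328, 0.1376]
tcp_rot: [0.706, 0.708, -0.001, -0.0]
ft_force: [0.3, -0.2, -1.2]
finger_gap: 0.0216
grasp_force: 20.0
```

```bash
python3 - <<'E'
from h import *
s=manip.get_state();print(s['position'],s['finger_gap'],s['grasp_force'],s['ft_force'])
a,d=snap('wrist','w3');b,_=snap('side','d3')
c1=cv2.resize(a[120:300,170:340],(566,600),interpolation=cv2.INTER_CUBIC)
cv2.imwrite('pics/w3b.png',c1[:,:,::-1])
p=manip.camera_params('wrist');Tc=np.linalg.inv(np.array(p['tool_from_camera']))
for P in[(0,0,.04),(0,0,.01)]:
    q=Tc@np.array([*P,1]);print(P,q[0]/q[2]*316.457+p['cx'],q[1]/q[2]*316.457+p['cy'])
E
```

```text
[0.44768634 0.33284604 0.13764363] 0.021566655725928835 19.999710023403168 [ 0.32947621 -0.16509252 -1.1834433 ]
(0, 0, 0.04) 256.92691162363394 220.7787766324079
(0, 0, 0.01) 257.10645197925294 239.07189017050584
```

View pics/w3b.png

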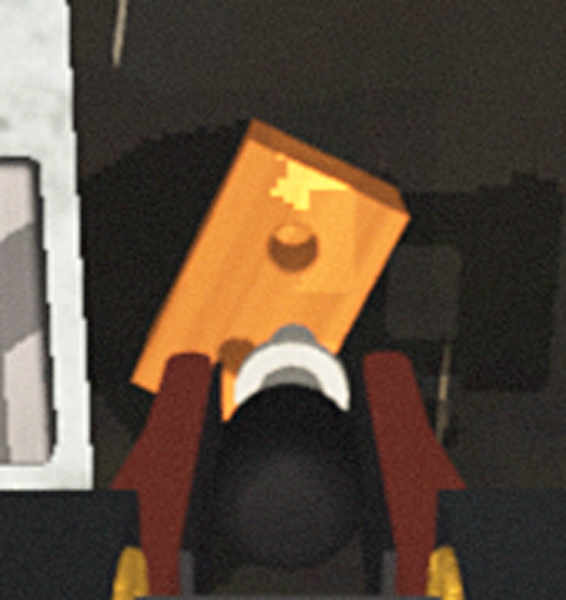

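Pin held and clear of the block. The tip is at about (258,220) px, on the tool axis. I'll check obstacles near the hole, and work out the approach.

```bash
python3 - <<'E'
from h import *
for t in('s0','w1'):
    z=ld(t);v,u=np.mgrid[0:384,0:512];d=z['d'].astype(float)
    c=np.stack([(u-z['cx'])/z['f']*d,(v-z['cy'])/z['f']*d,d],-1)@z['T'][:3,:3].T+z['T'][:3,3]
    for x0 in(.52,.55,.58,.61):
        print(t,x0,[round(float(c[(d>0)&(c[...,0]>x0)&(c[...,0]<x0+.03)&(c[...,1]>y)&(c[...,1]<y+.04)&(c[...,2]<.27)][:,2].max(initial=0)),3) for y in(-.16,-.12,-.08,-.04,0,.04,.08,.12,.16,.2)])
E
```

```text
s0 0.52 [0.001, 0.013, 0.0, 0.0, 0.0, 0.011, 0.0, 0.0, 0.0, 0.004]
s0 0.55 [0.021, 0.001, 0.0, 0.0, 0.0, 0.031, 0.029, 0.029, 0.0, 0.001]
s0 0.58 [0.025, 0.023, 0.028, 0.044, 0.047, 0.172, 0.172, 0.169, 0.043, 0.039]
s0 0.61 [0.052, 0.021, 0.028, 0.156, 0.172, 0.167, 0.119, 0.168, 0.172, 0.051]
w1 0.52 [0.0, 0.0, 0.0, 0.015, 0.016, 0.016, 0.0, 0.014, 0.015, 0.014]
w1 0.55 [0.0, 0.0, 0.0, 0.022, 0.034, 0.032, 0.0, 0.001, 0.002, 0.001]
w1 0.58 [0.0, 0.0, 0.0, 0.0, 0.049, 0.097, 0.141, 0.172, 0.039, 0.001]
w1 0.61 [0.0, 0.0, 0.0, 0.0, 0.052, 0.051, 0.047, 0.17, 0.0, 0.05]
```

Emit:
step_arm:
  series:
    - [-0.06,0.02,0,0,255]
    - [-0.14,0.04,0,0,255]
    - [-0.22,0.06,0,0,255]
    - [-0.3,0.07,0,0,255]
    - [-0.37,0.076,0,0,255]
    - [-0.42,0.076,0,0,255]
    - [-0.43,0.076,0,0,255]
    - [-0.43,0.076,0,0,255]
    - [-0.43,0.076,0,0,255]

```text
clock: 5.35
position: [0.4866, 0.119, 0.1382]
tcp_rot: [0.706, 0.709, -0.0, -0.0]
ft_force: [0.1, 0.5, -1.0]
finger_gap: 0.0214
grasp_force: 20.0
```

```bash
python3 - <<'E'
from h import *
s=manip.get_state();print(s['position'])
a,d=snap('wrist','w4')
cv2.imwrite('pics/w4b.png',cv2.resize(a[100:260,150:363],(799,600),interpolation=cv2.INTER_CUBIC)[:,:,::-1])
print('hole expected',proj(ld('w4'),(0.486,.1569,.03)))
E
```

```text
[0.48657423 0.11902785 0.13816453]
hole expected (np.float64(256.2539365089342), np.float64(150.4186780907826))
```

View pics/w4b.png

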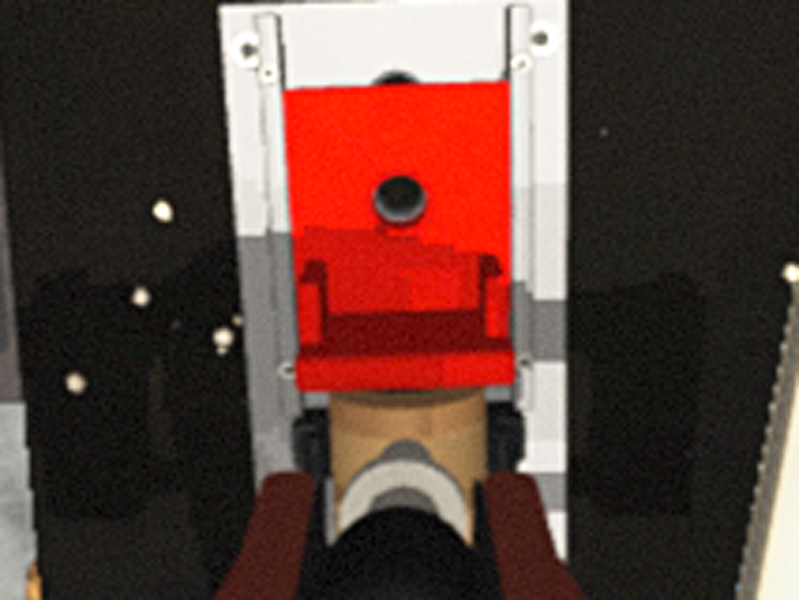

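The shoe hole is at crop (400,200), which is full-res (256.7,153.3), and the tail stop's upright is nearer the tool. The pan is close to where the gripper body will be, so I'll measure the clearance.

```bash
python3 - <<'E'
from h import *
w=ld('w4')
u,v=150+400/3.751,100+200/3.75
print('uv',u,v,'hole',atz(w,u,v,.03),'tri',tri((w,u,v),(ld('w1'),266,288.5)))
for t in('s0','w1','w4','d0','d3'):
    z=ld(t);v,u=np.mgrid[0:384,0:512];d=z['d'].astype(float)
    c=np.stack([(u-z['cx'])/z['f']*d,(v-z['cy'])/z['f']*d,d],-1)@z['T'][:3,:3].T+z['T'][:3,3]
    m=(d>0)&(c[...,2]>.11)&(c[...,2]<.19)&(c[...,0]>.54)&(c[...,0]<.8)
    print(t,[(y,[round(float(q),3) for q in np.sort(c[m&(c[...,1]>y)&(c[...,1]<y+.02)][:,0])[:8:2]]) for y in np.arange(0,.24,.02).round(2)])
E
```

```text
uv 256.6382298053852 153.33333333333334 hole [0.4863359  0.15441663 0.03      ] tri [0.48625748 0.15364717 0.02496858]
s0 [(np.float64(0.0), [0.617, 0.62, 0.623, 0.624]), (np.float64(0.02), [0.615, 0.618, 0.618, 0.619]), (np.float64(0.04), [0.604, 0.605, 0.607, 0.609]), (np.float64(0.06), [0.597, 0.601, 0.602, 0.602]), (np.float64(0.08), [0.593, 0.594, 0.595, 0.597]), (np.float64(0.1), [0.596, 0.597, 0.597, 0.598]), (np.float64(0.12), [0.593, 0.599, 0.6, 0.6]), (np.float64(0.14), [0.602, 0.603, 0.605, 0.606]), (np.float64(0.16), [0.612, 0.614, 0.614, 0.616]), (np.float64(0.18), [0.626, 0.629, 0.632, 0.637]), (np.float64(0.2), [0.651, 0.664, 0.669, 0.674]), (np.float64(0.22), [0.693, 0.694, 0.698, 0.702])]
w1 [(np.float64(0.0), []), (np.float64(0.02), []), (np.float64(0.04), []), (np.float64(0.06), []), (np.float64(0.08), [0.602, 0.603, 0.603, 0.603]), (np.float64(0.1), [0.6, 0.601, 0.601, 0.601]), (np.float64(0.12), [0.601, 0.601, 0.601, 0.601]), (np.float64(0.14), [0.602, 0.603, 0.603, 0.604]), (np.float64(0.16), []), (np.float64(0.18), []), (np.float64(0.2), [0.661, 0.662, 0.662]),
[... 756 characters left out ...]
64(0.12), []), (np.float64(0.14), [0.611, 0.615, 0.618]), (np.float64(0.16), [0.61, 0.611, 0.611, 0.612]), (np.float64(0.18), [0.617, 0.62, 0.621, 0.622]), (np.float64(0.2), [0.634, 0.636, 0.641, 0.642]), (np.float64(0.22), [0.671, 0.676, 0.677, 0.678])]
d3 [(np.float64(0.0), [0.617, 0.618, 0.62, 0.621]), (np.float64(0.02), [0.624, 0.78, 0.782, 0.784]), (np.float64(0.04), [0.796]), (np.float64(0.06), []), (np.float64(0.08), []), (np.float64(0.1), []), (np.float64(0.12), []), (np.float64(0.14), []), (np.float64(0.16), [0.612, 0.616, 0.619, 0.62]), (np.float64(0.18), [0.621, 0.628, 0.635, 0.794]), (np.float64(0.2), [0.645, 0.652, 0.656, 0.658]), (np.float64(0.22), [0.665, 0.67, 0.674, 0.676])]
```

Emit:
step_arm:
  series:
    - [0.03,-0.001,0,0,255]
    - [0.06,-0.002,0,0,255]
    - [0.072,-0.002,0,0,255]
    - [0.072,-0.002,0.04,0,255]
    - [0.072,-0.002,0.08,0,255]
    - [0.072,-0.002,0.105,0,255]
    - [0.072,-0.002,0.116,0,255]
    - [0.072,-0.002,0.116,0,255]
    - [0.072,-0.002,0.116,0,255]

```text
clock: 6.3
position: [0.4861, 0.1544, 0.0815]
tcp_rot: [0.706, 0.708, 0.0, 0.0]
ft_force: [0.1, 0.2, -0.1]
finger_gap: 0.0217
grasp_force: 20.0
```

```bash
python3 - <<'E'
from h import *
s=manip.get_state();print(s['position'],s['ft_force'])
a,d=snap('wrist','w5')
cv2.imwrite('pics/w5b.png',cv2.resize(a[170:270,190:323],(798,600),interpolation=cv2.INTER_CUBIC)[:,:,::-1])
print('hole',proj(ld('w5'),(.4863,.1544,.03)),proj(ld('w5'),(.4863,.1544+.0065,.03)))
E
```

```text
[0.48606392 0.15437485 0.08148244] [ 0.14242353  0.17852353 -0.12089717]
hole (np.float64(257.13317961118054), np.float64(214.9977886821758)) (np.float64(257.16686442766115), np.float64(206.29889500068788))
```

View pics/w5b.png

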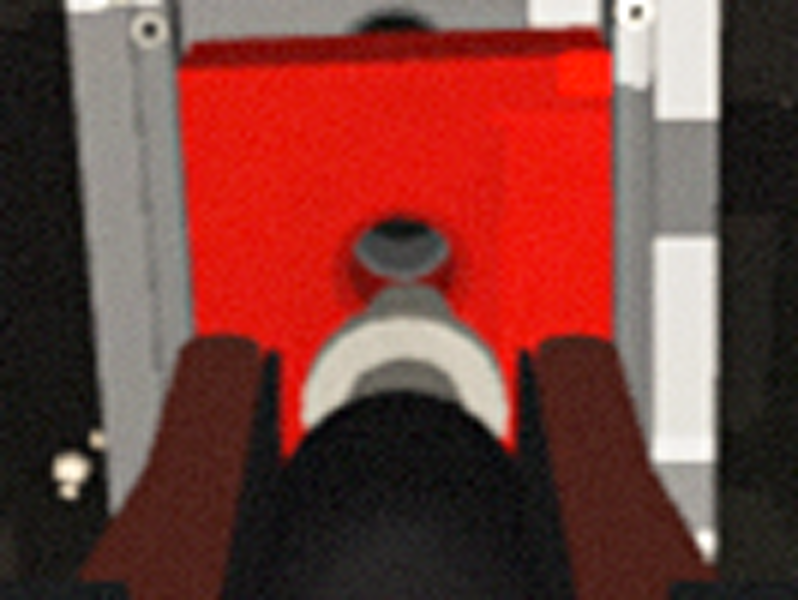

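The hole centre is at crop (402,268) and the pin tip at (405,~290), in line with each other. I'll insert slowly.

Emit:
step_arm:
  series:
    - [0,0,0.012,0,255]
    - [0,0,0.024,0,255]
    - [0,0,0.034,0,255]
    - [0,0,0.044,0,255]
    - [0,0,0.052,0,255]
    - [0,0,0.06,0,255]
    - [0,0,0.066,0,255]
    - [0,0,0.07,0,255]
    - [0,0,0.072,0,255]
    - [0,0,0.072,0,255]

```text
clock: 7.35
position: [0.4857, 0.1542, 0.0447]
tcp_rot: [0.706, 0.708, 0.0, 0.0]
ft_force: [-0.4, 0.1, -1.5]
finger_gap: 0.0214
grasp_force: 20.0
```

Emit:
step_arm:
  series:
    - [0,0,0,0,0]
    - [0,0,0,0,0]
    - [0,0,0,0,0]
    - [0,0,0,0,0]
    - [0,0,0,0,0]
    - [0,0,0,0,0]
    - [0,0,-0.04,0,0]
    - [0,0,-0.12,0,0]
    - [0,0,-0.2,0,0]
    - [0,0,-0.26,0,0]
    - [0,0,-0.28,0,0]
    - [0,0,-0.28,0,0]

```text
clock: 8.55
position: [0.4864, 0.1544, 0.1859]
tcp_rot: [0.706, 0.708, 0.001, 0.001]
ft_force: [0.7, -0.0, -0.2]
finger_gap: 0.0876
grasp_force: 0.0
```

```bash
python3 - <<'E'
from h import *
s=manip.get_state();print(s['position'],s['ft_force'],s['finger_gap'])
a,d=snap('wrist','w6');b,_=snap('scene','s6')
w=ld('w6')
print('knob exp px',proj(w,(.486,.1544,.063)),'knob top px',proj(w,(.486,.1544,.075)))
u,v=proj(w,(.486,.1544,.075));print('depth pt at top',pt(w,round(u),round(v)))
o=np.zeros((600,800,3),np.uint8)
o[:,:400]=cv2.resize(a[150:270,216:296],(400,600),interpolation=cv2.INTER_CUBIC)
o[:300,400:]=cv2.resize(b[170:245,185:285],(400,300),interpolation=cv2.INTER_CUBIC)
cv2.imwrite('pics/w6b.png',o[:,:,::-1])
E
```

```text
[0.48635578 0.15437066 0.18593524] [ 0.67072262 -0.0229785  -0.21675038] 0.08755700575501299
knob exp px (np.float64(255.86246543871792), np.float64(188.9621241358143)) knob top px (np.float64(255.90371623004262), np.float64(192.4513780332435))
depth pt at top [0.48609042 0.15443936 0.07364183]
```

View pics/w6b.png

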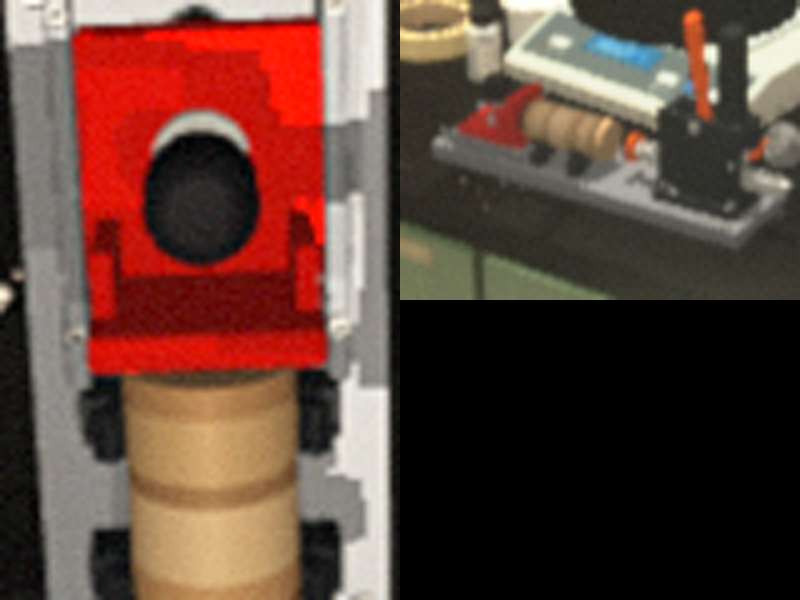

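```bash
python3 - <<'E'
from h import *
z=ld('s6')
for P in[(.486,.1544,.063),(.486,.1544,.032),(.486,.1544,.19)]:
    u,v=proj(z,P);print(P,u,v,pt(z,round(u),round(v)).round(3),z['im'][round(v),round(u)])
# clamp geometry from w6/w4/s0: shoe edges, grip/trigger points in s6
d=z['d'].astype(float);v,u=np.mgrid[0:384,0:512]
c=np.stack([(u-z['cx'])/z['f']*d,(v-z['cy'])/z['f']*d,d],-1)@z['T'][:3,:3].T+z['T'][:3,3]
im=z['im'].astype(int)
m=(c[...,2]>.11)&(c[...,2]<.185)&(c[...,0]>.44)&(c[...,0]<.56)&(c[...,1]<0)&(c[...,1]>-.2)&(d>0)
org=m&(im[...,0]>im[...,2]+60)
blk=m&(im.sum(2)<150)
for n,k in(('org',org),('blk',blk)):
    for lo in np.arange(.11,.18,.015):
        q=c[k&(c[...,2]>=lo)&(c[...,2]<lo+.015)]
        if len(q):print(n,round(lo,3),len(q),np.median(q,0).round(3),q[:,1].min().round(3),q[:,1].max().round(3))
w=ld('w6');d=w['d'].astype(float)
def edge(row):
    r=w['im'][row].astype(int);k=np.where((r[:,0]-r[:,1]>90))[0];k=k[(k>220)&(k<300)];return k.min(),k.max()
for r in(165,175,185):
    a,b=edge(r);print(r,a,b,atz(w,a-.5,r,.03)[:2],atz(w,b+.5,r,.03)[:2])
E
```

```text
(0.486, 0.1544, 0.063) 207.7960935894078 190.81496418377733 [0.473 0.143 0.071] [49 48 42]
(0.486, 0.1544, 0.032) 208.1818555451037 198.68332127254834 [0.461 0.134 0.047] [140  91  80]
(0.486, 0.1544, 0.19) 206.14695144351748 157.17753803945988 [ 0.864  0.47  -0.005] [62 60 50]
org 0.11 15 [ 0.49 -0.06  0.12] -0.063 -0.054
org 0.125 18 [ 0.488 -0.057  0.132] -0.06 -0.05
org 0.14 21 [ 0.491 -0.054  0.148] -0.06 -0.047
org 0.155 18 [ 0.487 -0.052  0.162] -0.056 -0.047
org 0.17 9 [ 0.49  -0.051  0.173] -0.053 -0.045
blk 0.11 17 [ 0.486 -0.094  0.117] -0.097 -0.086
blk 0.125 18 [ 0.486 -0.096  0.132] -0.098 -0.084
blk 0.14 16 [ 0.486 -0.094  0.15 ] -0.098 -0.085
blk 0.155 12 [ 0.485 -0.091  0.163] -0.101 -0.077
165 231 280 [0.46035808 0.17064243] [0.51104087 0.17074275]
175 231 279 [0.46015603 0.16028152] [0.51026574 0.1603751 ]
185 232 280 [0.46098162 0.14973679] [0.51154148 0.14982546]
```

The pin is home: its knob top reads z = 0.074. The second panel shows the clamp's trigger and grip clearly. Next I'll rise, turn and go over the grip.

Emit:
step_arm:
  series:
    - [0,0,-0.05,-0.06,0]
    - [-0.02,0,-0.11,-0.13,0]
    - [-0.1,0.002,-0.13,-0.2,0]
    - [-0.18,0.004,-0.13,-0.27,0]
    - [-0.26,0.005,-0.13,-0.34,0]
    - [-0.33,0.005,-0.13,-0.41,0]
    - [-0.4,0.005,-0.13,-0.48,0]
    - [-0.44,0.005,-0.13,-0.55,0]
    - [-0.457,0.005,-0.13,-0.62,0]
    - [-0.457,0.005,-0.13,-0.69,0]
    - [-0.457,0.005,-0.13,-0.757,0]
    - [-0.457,0.005,-0.13,-0.757,0]

```text
clock: 9.85
position: [0.4884, -0.0743, 0.2469]
tcp_rot: [-0.01, 1.0, 0.0, -0.002]
ft_force: [0.1, -0.6, 0.6]
finger_gap: 0.0877
grasp_force: 0.0
```

```bash
python3 - <<'E'
from h import *
s=manip.get_state();print(s['clock'],s['position'],s['qpos'].round(2),R.from_quat(s['tcp_rot']).as_matrix().round(3).tolist())
a,d=snap('wrist','w7');w=ld('w7')
v,u=np.mgrid[0:384,0:512];d=w['d'].astype(float)
c=np.stack([(u-w['cx'])/w['f']*d,(v-w['cy'])/w['f']*d,d],-1)@w['T'][:3,:3].T+w['T'][:3,3]
im=w['im'].astype(int)
k=(abs(c[...,0]-.49)<.04)&(abs(c[...,1]+.07)<.06)&(d>0)
for n,m in(('trig',(im[...,0]>im[...,2]+60)&(im[...,0]>110)),('grip',im.sum(2)<170)):
  for lo in(.1,.12,.14,.16,.172):
    q=c[k&m&(c[...,2]>lo)&(c[...,2]<lo+.02)]
    if len(q)>3:print(n,lo,len(q),np.percentile(q,[3,50,97],axis=0).round(4).tolist())
for n,P in(('grip top',(.491,-.083,.176)),('trig',(.49,-.045,.178)),('jaw',(.488,.02,.042)),('core',(.487,.06,.06))):print(n,proj(w,P))
E
```

```text
9.85 [ 0.48839224 -0.07434312  0.24692889] [-0.22 -0.18  1.45  0.    1.88 -1.81] [[-1.0, -0.019, -0.004], [-0.019, 1.0, 0.001], [0.004, 0.001, -1.0]]
trig 0.1 53 [[0.4859, -0.0605, 0.1006], [0.4899, -0.0589, 0.109], [0.4976, -0.0523, 0.1197]]
trig 0.12 116 [[0.4856, -0.0584, 0.1206], [0.4884, -0.0561, 0.1312], [0.4992, -0.0494, 0.1396]]
trig 0.14 151 [[0.4855, -0.0557, 0.1404], [0.489, -0.053, 0.1501], [0.4996, -0.0467, 0.1591]]
trig 0.16 354 [[0.4855, -0.0522, 0.1623], [0.4919, -0.0472, 0.1748], [0.501, -0.0416, 0.1772]]
trig 0.172 243 [[0.4861, -0.0501, 0.1728], [0.493, -0.0458, 0.1758], [0.5013, -0.0415, 0.1773]]
grip 0.1 85 [[0.4833, -0.093, 0.1008], [0.4844, -0.0824, 0.1092], [0.4891, -0.0726, 0.119]]
grip 0.12 127 [[0.4831, -0.0939, 0.1206], [0.4839, -0.0835, 0.1302], [0.4886, -0.0734, 0.1395]]
grip 0.14 179 [[0.483, -0.094, 0.1405], [0.4843, -0.0814, 0.1513], [0.5003, -0.0725, 0.159]]
grip 0.16 630 [[0.4837, -0.0926, 0.1617], [0.4931, -0.0837, 0.1728], [0.5051, -0.0736, 0.1753]]
grip 0.172 380 [[0.4858, -0.0915, 0.1722], [0.4972, -0.0844, 0.1737], [0.5053, -0.0757, 0.1755]]
grip top (np.float64(243.76559434390938), np.float64(209.62489624127696))
trig (np.float64(293.3153503364323), np.float64(210.05973559161228))
jaw (np.float64(335.27464069652996), np.float64(172.40029347223668))
core (np.float64(374.7627004296866), np.float64(175.45486000776492))
```

Emit:
step_arm:
  series:
    - [-0.012,-0.005,0,0,0]
    - [-0.012,-0.005,0.04,0,0]
    - [-0.012,-0.005,0.1,0,0]
    - [-0.012,-0.005,0.16,0,0]
    - [-0.012,-0.005,0.21,0,0]
    - [-0.012,-0.005,0.232,0,0]
    - [-0.012,-0.005,0.234,0,0]
    - [-0.012,-0.005,0.234,0,0]

```text
clock: 10.7
position: [0.4954, -0.0767, 0.1335]
tcp_rot: [-0.009, 1.0, -0.0, 0.0]
ft_force: [-0.5, 0.5, 0.5]
finger_gap: 0.0878
grasp_force: 0.0
```

```bash
cat > prof.py <<'E'
from h import *
import sys
t=sys.argv[1];s=manip.get_state();print(s['clock'],s['position'],s['finger_gap'],s['grasp_force'],s['ft_force'].round(1))
snap('wrist',t);w=ld(t);im=w['im'].astype(int)
print(im.shape,proj(w,(.49,-.03,.05)),proj(w,(.487,.2,.05)))
cv2.imwrite('pics/'+t+'z.png',cv2.resize(w['im'][130:230,300:500],(800,400),interpolation=cv2.INTER_CUBIC)[:,:,::-1])
for y in np.arange(-.02,.105,.0012):
    u,v=proj(w,(.4905-.02*(y+.0) ,y,.052));u,v=int(round(u)),int(round(v))
    if 0<=u<512: print(round(y*1000,1),u,v,im[v,u].tolist(),pt(w,u,v).round(3)[1:].tolist())
E
python3 prof.py w8
```

```text
10.7 [ 0.49543091 -0.07673562  0.1334816 ] 0.08779350236658591 0.0 [-0.5  0.5  0.5]
(384, 512, 3) (np.float64(313.45431113566156), np.float64(195.76592946834046)) (np.float64(599.468612693033), np.float64(196.7376101449357))
-20.0 326 198 [48, 48, 46] [-0.03, 0.094]
-18.8 328 198 [46, 48, 44] [-0.029, 0.095]
-17.6 329 198 [50, 50, 52] [-0.028, 0.094]
-16.4 331 198 [53, 55, 53] [-0.027, 0.095]
-15.2 332 198 [54, 52, 51] [-0.026, 0.093]
-14.0 334 198 [46, 46, 48] [-0.025, 0.095]
-12.8 335 198 [42, 45, 43] [-0.024, 0.095]
-11.6 337 198 [58, 60, 54] [-0.022, 0.092]
-10.4 338 198 [174, 165, 155] [-0.01, 0.049]
-9.2 340 198 [219, 214, 198] [-0.008, 0.05]
-8.0 341 198 [212, 208, 192] [-0.007, 0.049]
-6.8 343 198 [219, 213, 196] [-0.004, 0.044]
-5.6 344 198 [251, 248, 241] [-0.005, 0.048]
-4.4 346 198 [234, 229, 220] [-0.002, 0.045]
-3.2 347 198 [233, 226, 215] [-0.002, 0.048]
-2.0 349 198 [255, 255, 255] [-0.0, 0.047]
-0.8 350 198 [245, 241, 231] [0.001, 0.046]
0.4 352 198 [255, 255, 254] [0.002, 0.048]
1.6 353 198 [255, 255, 254] [0.004, 0.043]
2.8 355 198 [250, 248, 240] [0.004, 0.048]
4.
[... 2988 characters left out ...]
0 197 [255, 254, 235] [0.082, 0.059]
88.0 462 197 [255, 254, 236] [0.084, 0.058]
89.2 463 197 [255, 254, 234] [0.085, 0.057]
90.4 465 197 [255, 254, 235] [0.086, 0.059]
91.6 466 197 [255, 255, 237] [0.088, 0.058]
92.8 468 197 [255, 248, 193] [0.088, 0.059]
94.0 469 197 [253, 232, 156] [0.089, 0.058]
95.2 471 197 [253, 230, 155] [0.091, 0.058]
96.4 472 197 [253, 231, 158] [0.091, 0.058]
97.6 474 197 [255, 247, 186] [0.093, 0.059]
98.8 475 197 [255, 254, 215] [0.093, 0.059]
100.0 477 197 [255, 252, 210] [0.095, 0.059]
101.2 478 197 [255, 252, 208] [0.096, 0.058]
102.4 480 197 [255, 252, 210] [0.098, 0.058]
103.6 481 197 [255, 252, 208] [0.099, 0.058]
104.8 483 197 [255, 252, 208] [0.099, 0.06]
```

View pics/w8z.png

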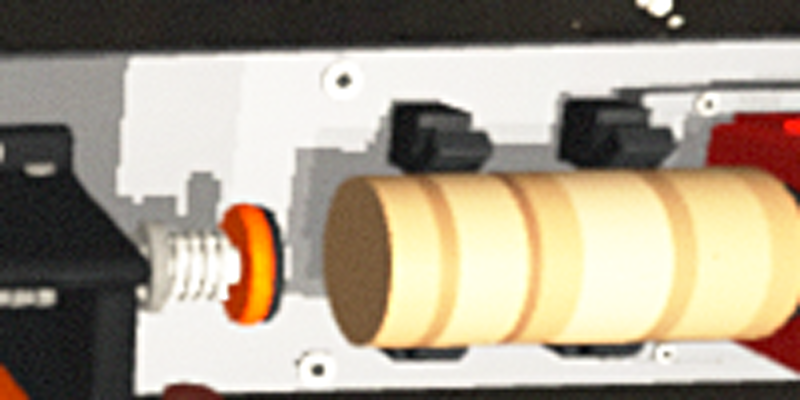

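The crop shows, in full-res px: collar and spring at about (337–358,197), orange jaw plate at about 363, rubber face at 369, the core's near end at about 399 (y = 0.034), and the red tail stop on the right. Jaw and core are 19 mm apart. First stroke.

Emit:
step_arm:
  series:
    - [0,0,0,0,255]
    - [0,0,0,0,255]
    - [0,0,0,0,255]
    - [0,0,0,0,255]
    - [0,0,0,0,255]
    - [0,0,0,0,255]
    - [0,0,0,0,255]
    - [0,0,0,0,255]
    - [0,0,0,0,255]
    - [0,0,0,0,255]
  grip_force: 25

```text
clock: 11.75
position: [0.4954, -0.0776, 0.1332]
tcp_rot: [-0.009, 1.0, -0.001, 0.001]
ft_force: [2.3, -3.9, 4.7]
finger_gap: 0.0325
grasp_force: 25.6
```

```bash
cat > tr.py <<'E'
from h import *
import sys
t=sys.argv[1];s=manip.get_state();print(s['clock'],s['position'].round(4),round(s['finger_gap'],4),s['grasp_force'],s['ft_force'].round(1))
snap('wrist',t);w=ld(t);im=w['im'].astype(int)
ys=np.arange(-.02,.14,.0005);r=[]
for y in ys:
    u,v=proj(w,(.4905-.02*y,y,.052));c=cv2.getRectSubPix(w['im'],(1,5),(float(u),float(v))).astype(float).mean((0,1));r.append(c)
r=np.array(r);o=(r[:,0]-r[:,2]>120)&(r[:,1]<215)&(ys<.06);k=np.where(o&(r[:,2]<60))[0]
print('orange y mm',(ys[k][[0,-1]]*1000).round(1) if len(k) else None)
b=(r.sum(1)>600);e=[(round(float(ys[i]*1000),1),int(b[i])) for i in range(1,len(ys)) if b[i]!=b[i-1]];print('bright edges',e)
dk=(r[:,0]>240)&(r[:,2]<200)&(ys>.03);e=[(round(float(ys[i]*1000),1),int(dk[i])) for i in range(1,len(ys)) if dk[i]!=dk[i-1]];print('bands',e)
E
python3 tr.py w9
```

```text
11.75 [ 0.4954 -0.0776  0.1332] 0.0325 25.619324231520295 [ 2.3 -3.9  4.7]
orange y mm [14.  20.5]
bright edges [(-10.5, 1), (-4.5, 0), (-4.0, 1), (13.0, 0), (37.5, 1), (65.0, 0), (66.0, 1), (119.5, 0)]
bands [(37.0, 1), (38.0, 0), (46.5, 1), (50.5, 0), (64.0, 1), (74.5, 0), (93.0, 1), (98.5, 0), (112.0, 1), (119.5, 0)]
```

Emit:
step_arm:
  series:
    - [0,0,0,0,35]
    - [0,0,0,0,35]
    - [0,0,0,0,35]
    - [0,0,0,0,35]
    - [0,0,0,0,35]
    - [0,0,0,0,35]
    - [0,0,0,0,35]
    - [0,0,0,0,35]

```text
clock: 12.6
position: [0.495, -0.077, 0.1327]
tcp_rot: [-0.009, 1.0, -0.0, 0.0]
ft_force: [0.5, -0.7, 0.9]
finger_gap: 0.0754
grasp_force: 0.0
```

Emit:
step_arm:
  series:
    - [0,0,0,0,255]
    - [0,0,0,0,255]
    - [0,0,0,0,255]
    - [0,0,0,0,255]
    - [0,0,0,0,255]
    - [0,0,0,0,255]
    - [0,0,0,0,255]
    - [0,0,0,0,255]
    - [0,0,0,0,255]

```text
clock: 13.5
position: [0.4955, -0.0776, 0.1333]
tcp_rot: [-0.009, 1.0, -0.001, 0.001]
ft_force: [0.7, -5.3, 6.3]
finger_gap: 0.0327
grasp_force: 25.6
```

```bash
python3 tr.py w10
```

```text
13.5 [ 0.4955 -0.0776  0.1333] 0.0327 25.64324707724154 [ 0.7 -5.3  6.3]
orange y mm [19.  25.5]
bright edges [(-10.0, 1), (0.0, 0), (1.5, 1), (18.5, 0), (37.5, 1), (65.0, 0), (66.5, 1), (119.5, 0)]
bands [(37.0, 1), (38.0, 0), (46.5, 1), (50.5, 0), (64.0, 1), (74.5, 0), (93.0, 1), (98.5, 0), (112.0, 1), (119.5, 0)]
```

Working at 5 mm per stroke, so I'll do two more.

Emit:
step_arm:
  series:
    - [0,0,0,0,35]
    - [0,0,0,0,35]
    - [0,0,0,0,35]
    - [0,0,0,0,35]
    - [0,0,0,0,35]
    - [0,0,0,0,35]
    - [0,0,0,0,35]
    - [0,0,0,0,35]

```text
clock: 14.35
position: [0.495, -0.077, 0.1327]
tcp_rot: [-0.009, 1.0, -0.0, 0.0]
ft_force: [-0.1, 0.0, -0.8]
finger_gap: 0.0757
grasp_force: 0.0
```

Emit:
step_arm:
  series:
    - [0,0,0,0,255]
    - [0,0,0,0,255]
    - [0,0,0,0,255]
    - [0,0,0,0,255]
    - [0,0,0,0,255]
    - [0,0,0,0,255]
    - [0,0,0,0,255]
    - [0,0,0,0,255]
    - [0,0,0,0,255]

```text
clock: 15.25
position: [0.4955, -0.0776, 0.1333]
tcp_rot: [-0.009, 1.0, -0.001, 0.001]
ft_force: [1.4, -4.4, 5.1]
finger_gap: 0.0329
grasp_force: 25.6
```

```bash
python3 tr.py w11
```

```text
15.25 [ 0.4955 -0.0776  0.1333] 0.0329 25.644763112068176 [ 1.4 -4.4  5.1]
orange y mm [24.  30.5]
bright edges [(-10.5, 1), (-8.0, 0), (-6.5, 1), (5.5, 0), (6.5, 1), (23.0, 0), (37.5, 1), (65.0, 0), (66.5, 1), (119.5, 0)]
bands [(30.0, 1), (31.0, 0), (37.0, 1), (38.0, 0), (46.5, 1), (50.5, 0), (64.0, 1), (75.0, 0), (93.0, 1), (98.5, 0), (112.0, 1), (119.5, 0)]
```

Emit:
step_arm:
  series:
    - [0,0,0,0,35]
    - [0,0,0,0,35]
    - [0,0,0,0,35]
    - [0,0,0,0,35]
    - [0,0,0,0,35]
    - [0,0,0,0,35]
    - [0,0,0,0,35]
    - [0,0,0,0,35]

```text
clock: 16.1
position: [0.495, -0.0769, 0.1327]
tcp_rot: [-0.009, 1.0, -0.0, 0.0]
ft_force: [0.1, 0.0, 1.2]
finger_gap: 0.0759
grasp_force: 0.0
```

Emit:
step_arm:
  series:
    - [0,0,0,0,255]
    - [0,0,0,0,255]
    - [0,0,0,0,255]
    - [0,0,0,0,255]
    - [0,0,0,0,255]
    - [0,0,0,0,255]
    - [0,0,0,0,255]
    - [0,0,0,0,255]
    - [0,0,0,0,255]

```text
clock: 17.0
position: [0.4954, -0.0776, 0.1333]
tcp_rot: [-0.009, 1.0, -0.001, 0.001]
ft_force: [0.9, -5.2, 5.6]
finger_gap: 0.0328
grasp_force: 25.7
```

```bash
python3 tr.py w12
```

```text
17.0 [ 0.4954 -0.0776  0.1333] 0.0328 25.68135453388095 [ 0.9 -5.2  5.6]
orange y mm [27.  34.5]
bright edges [(-10.0, 1), (-8.0, 0), (-7.0, 1), (-3.0, 0), (-1.5, 1), (9.5, 0), (11.0, 1), (26.0, 0), (40.0, 1), (67.5, 0), (69.0, 1), (121.5, 0)]
bands [(30.0, 1), (34.0, 0), (39.5, 1), (40.5, 0), (49.0, 1), (53.0, 0), (66.5, 1), (77.0, 0), (95.5, 1), (101.0, 0), (114.5, 1), (122.0, 0)]
```

Emit:
step_arm:
  series:
    - [0,0,0,0,35]
    - [0,0,0,0,35]
    - [0,0,0,0,35]
    - [0,0,0,0,35]
    - [0,0,0,0,35]
    - [0,0,0,0,35]
    - [0,0,0,0,35]
    - [0,0,0,0,35]

```text
clock: 17.85
position: [0.495, -0.0769, 0.1327]
tcp_rot: [-0.009, 1.0, -0.0, 0.0]
ft_force: [-0.6, 0.0, 0.4]
finger_gap: 0.0756
grasp_force: 0.0
```

Emit:
step_arm:
  series:
    - [0,0,0,0,255]
    - [0,0,0,0,255]
    - [0,0,0,0,255]
    - [0,0,0,0,255]
    - [0,0,0,0,255]
    - [0,0,0,0,255]
    - [0,0,0,0,255]
    - [0,0,0,0,255]
    - [0,0,0,0,255]

```text
clock: 18.75
position: [0.4955, -0.0776, 0.1333]
tcp_rot: [-0.009, 1.0, -0.001, 0.001]
ft_force: [1.8, -5.3, 6.0]
finger_gap: 0.0326
grasp_force: 25.8
```

```bash
python3 tr.py w13
```

```text
18.75 [ 0.4955 -0.0776  0.1333] 0.0326 25.82308734767139 [ 1.8 -5.3  6. ]
orange y mm [30. 37.]
bright edges [(-10.0, 1), (-9.0, 0), (-7.0, 1), (-3.0, 0), (-2.0, 1), (2.5, 0), (3.0, 1), (14.5, 0), (16.0, 1), (29.5, 0), (42.5, 1), (70.5, 0), (71.5, 1), (124.5, 0)]
bands [(33.0, 1), (37.0, 0), (42.5, 1), (43.0, 0), (51.5, 1), (56.0, 0), (69.0, 1), (80.0, 0), (98.0, 1), (103.5, 0), (117.0, 1), (124.5, 0)]
```

Spring compression is now about 3.4 mm, so the core has met the stop. One more tooth gives about 8 mm at most, inside the window.

Emit:
step_arm:
  series:
    - [0,0,0,0,35]
    - [0,0,0,0,35]
    - [0,0,0,0,35]
    - [0,0,0,0,35]
    - [0,0,0,0,35]
    - [0,0,0,0,35]
    - [0,0,0,0,35]
    - [0,0,0,0,35]

```text
clock: 19.6
position: [0.495, -0.077, 0.1327]
tcp_rot: [-0.009, 1.0, -0.0, 0.0]
ft_force: [-0.1, -0.4, -0.4]
finger_gap: 0.076
grasp_force: 0.0
```

Emit:
step_arm:
  series:
    - [0,0,0,0,255]
    - [0,0,0,0,255]
    - [0,0,0,0,255]
    - [0,0,0,0,255]
    - [0,0,0,0,255]
    - [0,0,0,0,255]
    - [0,0,0,0,255]
    - [0,0,0,0,255]
    - [0,0,0,0,255]
    - [0,0,0,0,255]

```text
clock: 20.6
position: [0.4956, -0.0777, 0.1335]
tcp_rot: [-0.009, 1.0, -0.001, 0.001]
ft_force: [1.2, -3.7, 5.3]
finger_gap: 0.0326
grasp_force: 25.7
```

```bash
python3 tr.py w14; python3 - <<'E'
from h import *
# tail-stop: red upright edge along row at x off-axis, compare frames
for t in('w8','w12','w13','w14'):
    w=ld(t);ys=np.arange(.09,.16,.0005);o=[]
    for x in(.467,.507):
        r=[]
        for y in ys:
            u,v=proj(w,(x,y,.068)); r.append(w['im'][int(round(v)),int(round(u))].astype(int) if u<511 else [0,0,0])
        r=np.array(r);k=np.where((r[:,0]-r[:,1]>60)&(r[:,1]<70))[0];o.append(round(float(ys[k[0]]),4) if len(k) else None)
    print(t,o)
E
```

```text
20.6 [ 0.4956 -0.0777  0.1335] 0.0326 25.711962562054396 [ 1.2 -3.7  5.3]
orange y mm [31. 38.]
bright edges [(-10.0, 1), (-9.5, 0), (-7.0, 1), (-3.5, 0), (-2.5, 1), (6.5, 0), (7.5, 1), (19.0, 0), (20.5, 1), (30.0, 0), (43.5, 1), (71.5, 0), (72.5, 1), (125.5, 0)]
bands [(33.5, 1), (38.0, 0), (43.5, 1), (44.0, 0), (52.5, 1), (57.0, 0), (70.0, 1), (81.0, 0), (99.5, 1), (104.5, 0), (118.0, 1), (125.5, 0)]
w8 [0.0985, 0.117]
w12 [0.1005, 0.1165]
w13 [0.103, None]
w14 [0.104, None]
```

Spring compression is about 7 mm (half-way), the core is against the stop and the trigger is fully squeezed. Handing in.

```bash
python3 -c "
from rig import manip
print(manip.hand_in())"
```

```text
the job is handed in; nothing more can be done
None
```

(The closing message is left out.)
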